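Push the multimeter home at its data-link station

TASK

Push the red multimeter along the bench, without picking it up, until it is fully home at the data-link station: its long side flat along the aluminium rail and its head end up against the grey link box. Only when it is home, press the green button on top of the link box fully down and let it go, to start the logging. Leave the meter home and the other things on the bench where they are.

Things in the scene. Friction and masses are not known exactly. Their poses are not given: they have to be found in the camera images.
- station: fixed L of aluminium rail and grey link box, turned up to 0.2 rad. Origin: inside corner of the L at bench height. Rail: face is its plane x = 0, spans x 0 to +18 mm (far from the robot), y -300 to 0 mm, 22 mm high. Box: stop face is its plane y = 0, spans x -82 to +18 mm, y 0 to +85 mm, 47 mm high
- home (a point): where the meter's origin lies when it is home, side on the rail and head on the box: x = -40, y = -80 mm in the station's frame, at bench height; the axes of meter and station are then parallel
- meter: loose red multimeter lying on its back, 80 (its x) x 160 (its y) x 38 mm high, dial up to 47 mm, edges rounded 6 mm, about 0.36 kg; slides under a few newtons. Origin: centre of its underside; +y points to its head (display) end, z up. Starts on the robot's side of the rail, short of the link box, up to 0.35 rad askew to the station
- meter_head (a point): centre of the meter's head end face, 80 mm from its origin along its +y, 19 mm above its underside
- log_button_top (a point): centre of the top of the green push button, 30 mm across, on top of the link box at x = -40, y = +45 mm in the station's frame; pressed straight down. It moves down with the button
- log_button (a joint): travel of the green button: 0 released, 0.006 m fully down, which takes 4 N; it springs back when let go
- screw_jar: small clear jar of screws with a blue lid, 38 mm across, 46 mm tall, on the robot's side of the meter's place at the link box. Bystander; origin at the centre of its underside
- cup: brown paper-coloured open cup, 76 mm across the rim, 90 mm tall, to the right of the meter. Bystander; origin at the centre of its underside
- solder_spool: steel-coloured solder spool standing on its flat side, 56 mm across, 34 mm tall. Bystander; origin at the centre of its underside
- screwdriver: screwdriver with an orange handle, lying flat behind the rail. Bystander
- battery: yellow 9-volt battery lying flat, 48 x 26 x 17 mm, behind the rail. Bystander; origin at the centre of its underside
- flux_bottle: white bottle with a red cap, 40 mm across, 100 mm tall, behind the link box. Bystander; origin at the centre of its underside
Mind the look-alikes: they are no part of the job. Of the things like the meter, leave any that is white; of the rest the larger one is meant.

How it is judged:
By the outcome, as a careful person would: the job done as asked, in the order asked, and still so for the second after the job is handed in, with the robot touching nothing.
It also fails if it takes over 58 s, if anything falls off the work surface, if the arm or the gripper's body presses on something with over 40 N, if the wrist force passes 120 N, or if a joint passes its speed limit or range.

ROBOT

A 6-joint arm with a two-finger parallel gripper is mounted at the origin on the work surface. World frame = base frame: x ahead of the robot, y to its left, z up, the work surface at z = 0. Lengths are in m, angles in rad, forces in N, time in s.
With the tool pointing down it reaches from about 0.275 to 0.975 m from the base axis. Payload 8.4 kg.
Tool frame: the origin (TCP) lies midway between the tips of the shut fingers; the grasp point (between the pads) lies 19 mm behind it; z points along the fingers, y is the line along which they close (so a half turn about z gives the same grasp; the last joint's range is limited). The gripper opens to 92 mm and grips with 3 to 60 N. Pads are 20 mm wide; open, the fingers measure 128 mm over their backs; the gripper's body (75 mm by 189 mm) begins 69 mm behind the grasp point.
Start: joints at [-1.122, 0.353, 1.633, -0, 1.155, -0.002], TCP at [0.272, -0.563, 0.215] pointing down, gripper open.
Joint ranges: [-2.63, 2.63], [-0.92, 2.1], [0.06, 2.66], [-1.3, 4.44], [0, 2.69], [-3.02, 3.02]. Speed limits (rad/s): [2.22, 2.22, 2.79, 3.14, 3.14, 3.14].

INTERFACE

Orientations are given as a unit quaternion [w, x, y, z].
In Python, from workcell import readout, cams, bot, search_frame, pinpoint gives the robot as it stands.
- The arm moves only by the tool carry_out, never from a script. Its argument "moves" is a list of rows, each a list of 7 numbers: the shift along the tool's x, y, z in units of 0.04 m (1.0 is 0.04 m), then the turn, a rotation vector about the tool's x, y, z in units of 0.12 rad (1.0 is 0.12 rad), then the opening in per cent of the stroke, from 0 (shut) to 100 (fully open). A call has 1 to 5 rows; each row shifts and turns the commanded pose from where the row before left it, along the tool's axes as they then stand; what a row does not reach is not made up. A row lasts 1/12 s, in which the tool goes at most 41.7 mm and 7.16 degrees, less where a joint would pass 70% of its speed; a pose out of reach is approached as far as the arm can. A call with a number of a shift or a turn outside -1 to 1 is refused whole. A call with a gripper value outside its range is refused whole. The fingers move at their own pace and stop on an object; "grip_force" is the grip in N (left out, the last holds). Time passes only in rows, so rows that do not move let the fingers close. It gives the time, the measured TCP pose, the force, the opening and the grip force at its end, in the units of the state.
- readout.get_obs(): the state, without advancing time (a new reading comes with each control period).
- cams.capture(name): name is "scene" or "side" or "wrist"; returns a dict with "pixels" (420x560x3 uint8, red, green, blue), "intrinsics" (3x3 intrinsics, pixels), "k1" (the pictures are not rectified: a ray, as slopes to the right and down, at radius r is drawn at 1 + k1 r^2 times it, then the intrinsics apply), "rvec" (rotation vector, rad) and "tvec" (3), from world to camera coordinates, as OpenCV has them. Camera axes: x right, y down, z forward; pixel columns grow to the right and rows downward; lengths in m; the calibration is good to about 2 mm. A picture is of the moment at which its call begins. There is no depth.
- bot.sign_off(): hands the job in; it is judged then, once.
Trained networks look in a picture, given as the dict that the camera call returned (one of the last four; its "shot" number tells which), for a name from the list of things; names that differ only in an ending like _2 or _b are one class to them, and where a whole thing is asked for, a point or a joint stands for the part that bears it (a point fixed in the world has none). Each returns a list of dicts, best first, with "confidence" (0 to 1); they miss things now and then, are a little off and sometimes report something else, mostly with a low value. They report only what shows in the picture. A call takes as long as a camera call. They do not tell look-alikes from the thing itself.
- search_frame(picture, query): "bbox" ([left, top, right, bottom] in pixels, round what is visible of it).
- pinpoint(picture, query): "centre" ([column, row] in pixels: a listed point, or the origin of a listed thing).
The state is a dict: "clock": time; "q": joint angles; "joint_velocities": joint speeds; "joint_torque": joint torques, N m; "eef_pos": TCP position; "orientation": TCP orientation; "wrist_force": force on the tool from outside, world axes, zero at the start; "wrist_torque": the same for the moment, N m; "finger_gap": finger opening in m; "grasp_force": force on a finger pad.
Only numpy, scipy, OpenCV 4.12 (cv2) and the standard library are available. Lean on these libraries where they do the work, as an engineer would, in place of code of your own. Each camera call takes 0.05 s, during which the arm holds its last target. There are 200 camera calls.

## Working session

There is one attempt and no reset: what is moved stays moved. The work goes in short steps, Python scripts to look and compute and a tool call to move; the robot and the scene stay as the last step left them, time stands still between calls to the robot, and variables do not carry over. Pictures are saved under pics/ and viewed, at most 10 in all, crops included, and the job is handed in when it is done.

Besides the shell and the picture viewer there is one more tool, called after "Emit:" by a JSON object that holds its "op" and its "data", one argument or row to a line. carry_out: Moves the arm, as the interface text tells. Shifts and turns lie within -1 to 1; 1 stands for 0.04 m of shift or 0.12 rad of turn. Its arguments: {"type":"object","properties":{"moves":{"type":"array","items":{"type":"array","items":{"type":"number"}}},"grip_force":{"type":"number"}},"required":["moves"]}

```bash
mkdir -p pics; cat > h.py <<'E'
import numpy as np, cv2
from workcell import readout, cams, bot, search_frame, pinpoint
def shot(n,save=None):
    p=cams.capture(n)
    if save: cv2.imwrite(f'pics/{save}.png',cv2.cvtColor(p['pixels'],cv2.COLOR_RGB2BGR))
    return p
def ray(p,uv):
    K=np.array(p['intrinsics']);k=p['k1']
    d=cv2.undistortPoints(np.array([[uv]],float),K,np.array([k,0,0,0.]))[0,0]
    R=cv2.Rodrigues(np.array(p['rvec'],float))[0];t=np.array(p['tvec'],float).ravel()
    return -R.T@t, R.T@np.array([d[0],d[1],1])
def atz(p,uv,z):
    c,r=ray(p,uv); return c+r*(z-c[2])/r[2]
def proj(p,X):
    return cv2.projectPoints(np.array(X,float).reshape(-1,1,3),np.array(p['rvec'],float),np.array(p['tvec'],float),np.array(p['intrinsics']),np.array([p['k1'],0,0,0.]))[0][:,0]
E
python3 - <<'E'
from h import *
np.set_printoptions(precision=3,suppress=True)
s=readout.get_obs();print(s['clock'],s['eef_pos'],s['orientation'],s['wrist_force'])
H=dict(meter=0,meter_head=.019,log_button_top=.055,station=0,home=0,screw_jar=0,cup=0,solder_spool=0)
for n in ('scene','side'):
    p=shot(n,n+'0')
    for q,z in H.items():
        try:
            for d in pinpoint(p,q)[:3]: print(n,q,np.round(d['centre'],1),round(d['confidence'],2),atz(p,d['centre'],z)[:2])
        except Exception as e: print(q,e)
a=cv2.imread('pics/scene0.png');b=cv2.imread('pics/side0.png')
E
```

```text
0.0 [ 0.272 -0.562  0.214] [-0.001  0.975  0.223 -0.   ] [0.    0.462 1.737]
scene meter [279.2 242.7] 0.94 [ 0.587 -0.068]
scene meter [208.3 189.3] 0.89 [ 0.339 -0.014]
scene meter [191.7 265.7] 0.84 [ 0.478 -0.219]
scene meter_head [176.3 245.5] 0.83 [ 0.428 -0.208]
scene meter_head [189.6 202. ] 0.69 [ 0.353 -0.091]
scene meter_head [291.8 211.6] 0.64 [0.566 0.012]
scene log_button_top [353.1 162.2] 0.5 [0.613 0.215]
scene station [360.9 199.4] 0.68 [0.667 0.16 ]
scene screw_jar [282.6 182. ] 0.81 [0.474 0.113]
scene cup [199.6 336.7] 0.66 [ 0.6   -0.328]
scene solder_spool [307.  153.1] 0.81 [0.456 0.261]
side meter [283.1 233.6] 0.75 [ 0.583 -0.057]
side meter [354.4 284.4] 0.63 [ 0.34  -0.002]
side meter [349.8 214.9] 0.58 [ 0.46  -0.214]
side meter_head [362.7 218.6] 0.75 [ 0.416 -0.202]
side meter_head [277.2 245.8] 0.71 [0.563 0.002]
side meter_head [365.7 256.8] 0.64 [ 0.349 -0.082]
side log_button_top [214.6 274.5] 0.49 [0.625 0.183]
side station [212.  276.9] 0.75 [0.658 0.162]
side home [238.3 257.1] 0.74 [0.639 0.074]
side screw_jar [278.7 293.5] 0.74 [0.486 0.118]
side cup [325.3 173.8] 0.62 [ 0.604 -0.334]
side solder_spool [254.9 342.9] 0.67 [0.458 0.263]
```

View pics/scene0.png

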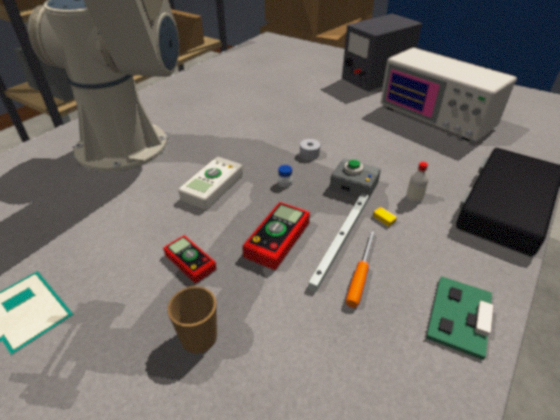

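View pics/side0.png

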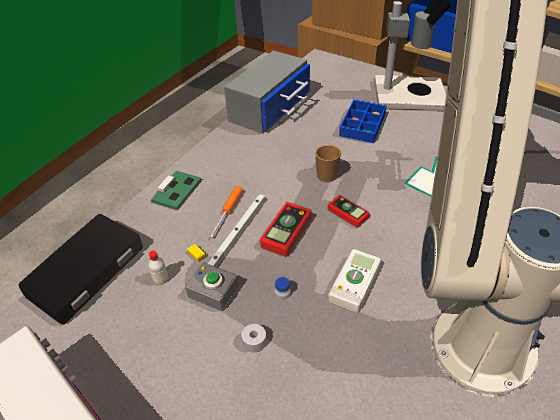

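The scene view shows three meter-like things: the large red one at (279,243), a smaller red one at (190,258) and a white one at (210,183). The red one at (279,243) is the larger of the two reds, so it is the target. The rail runs from (365,197) to (316,284), with the box and button at (354,172). The jar is at (285,176) and the cup at (196,320). The side view agrees: meter (287,228), box (212,285), jar (282,288).

```bash
cat >> h.py <<'E'
from scipy.optimize import minimize
def pose(x,y,a,P):
    c,s=np.cos(a),np.sin(a);P=np.array(P,float)
    return np.c_[x+c*P[:,0]-s*P[:,1],y+s*P[:,0]+c*P[:,1],P[:,2]]
def box(x0,x1,y0,y1,z0,z1): return [(x,y,z) for x in(x0,x1) for y in(y0,y1) for z in(z0,z1)]
def rbox(hx,hy,h,r=.006):
    P=[]
    for z,i in((0,0),(r,0),(h-r,0),(h,r)):
        for sx in(-1,1):
            for sy in(-1,1):
                P+=[(sx*(hx-i-r*.0),sy*(hy-i-r),z),(sx*(hx-i-r),sy*(hy-i),z)]
    return P
METER=rbox(.04,.08,.038)
RAIL=box(0,.018,-.3,0,0,.022)
BOX=box(-.082,.018,0,.085,0,.047)
def redmask(p,near):
    h=cv2.cvtColor(p['pixels'],cv2.COLOR_RGB2HSV)
    m=(((h[...,0]<8)|(h[...,0]>172))&(h[...,1]>140)&(h[...,2]>60)).astype(np.uint8)
    m=cv2.morphologyEx(m,cv2.MORPH_OPEN,np.ones((2,2)))
    n,l,st,c=cv2.connectedComponentsWithStats(m)
    i=1+np.argmin(np.hypot(*(c[1:]-near).T)+1e3*(st[1:,4]<150))
    cs=cv2.findContours((l==i).astype(np.uint8),cv2.RETR_EXTERNAL,cv2.CHAIN_APPROX_NONE)[0]
    return cv2.convexHull(max(cs,key=len))[:,0].astype(float)
def hullmask(pts,S=3):
    m=np.zeros((420*S,560*S),np.uint8)
    cv2.fillConvexPoly(m,cv2.convexHull(np.round((pts+.5)*S).astype(np.int32)),1); return m
def fit_meter(ps,x0):
    M=[hullmask(redmask(p,proj(p,[[x0[0],x0[1],.02]])[0])) for p in ps]
    def f(v):
        a=v[2]/5
        return sum((hullmask(proj(p,pose(v[0],v[1],a,METER)))!=m).sum()/m.sum() for p,m in zip(ps,M))
    v=np.array([x0[0],x0[1],x0[2]*5])
    r=minimize(f,v,method='Nelder-Mead',options=dict(initial_simplex=[v,v+[.015,0,0],v+[0,.015,0],v+[0,0,.5]],xatol=1e-4,fatol=1e-4))
    return np.array([r.x[0],r.x[1],r.x[2]/5]),r.fun
E
python3 - <<'E'
from h import *
np.set_printoptions(precision=4,suppress=True)
ps=[shot(n) for n in('scene','side')]
for q in ([ps[0]],[ps[1]],ps): print(fit_meter(q,[.585,-.063,-.2]))
import pickle;pickle.dump(ps,open('ps.pkl','wb'))
v,_=fit_meter(ps,[.585,-.063,-.2])
for p,(x0,y0),o in zip(ps,((235,140),(180,185)),('a','b')):
    im=cv2.cvtColor(p['pixels'],cv2.COLOR_RGB2BGR)[y0:y0+150,x0:x0+150]
    im=cv2.resize(im,(600,600) if 0 else (600,600),interpolation=cv2.INTER_CUBIC)
    pts=proj(p,pose(*v,METER));hh=cv2.convexHull(((pts+.5-[x0,y0])*4).astype(np.int32));cv2.polylines(im,[hh],True,(255,255,0),1)
    cv2.imwrite(f'pics/c{o}.png',im)
E
```

```text
(array([ 0.5782, -0.0615,  0.1056]), np.float64(0.06936665230504092))
(array([ 0.5746, -0.0633,  0.1311]), np.float64(0.05269272826681247))
(array([ 0.5769, -0.0628,  0.1011]), np.float64(0.1562827126464833))
```

View pics/ca.png

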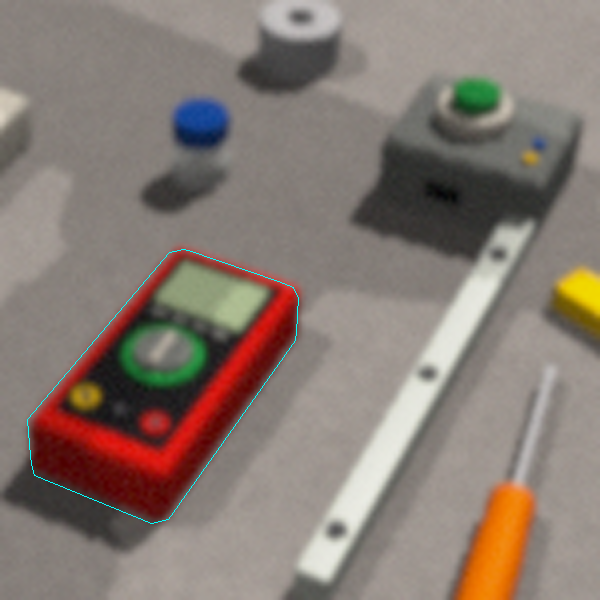

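View pics/cb.png

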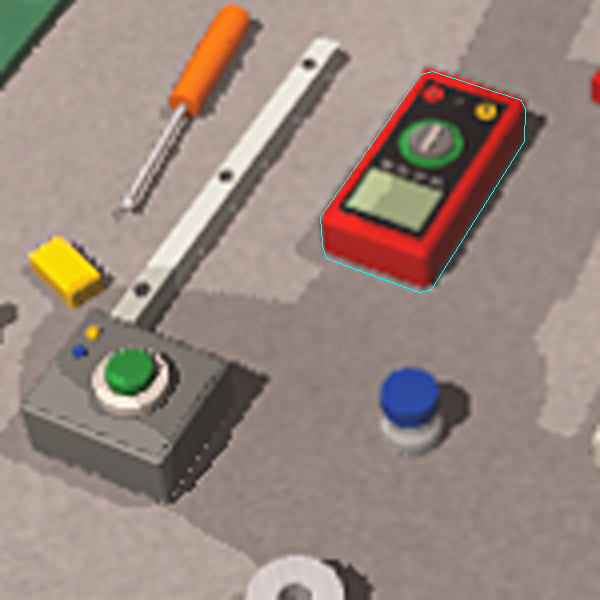

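The crops confirm the big red meter: the outline fit lies on its edges, with the display end towards the link box. The rail and box corners are clear in both crops, so I'll fit the station from those.

```bash
python3 - <<'E'
from h import *
import pickle
from scipy.optimize import least_squares
np.set_printoptions(precision=4,suppress=True)
ps=pickle.load(open('ps.pkl','rb'))
A=[((300,565),(0,-.3,.022)),((328,578),(.018,-.3,.022)),((432,77),(-.082,.085,.047)),((582,122),(.018,.085,.047)),((548,188),(.018,0,.047)),((385,142),(-.082,0,.047))]
B=[((318,40),(.018,-.3,.022)),((341,48),(0,-.3,.022)),((22,408),(.018,.085,.047)),((165,462),(-.082,.085,.047)),((232,362),(-.082,0,.047)),((95,310),(.018,0,.047)),((168,500),(-.082,.085,0))]
def res(v,which=(0,1)):
    o=[]
    for i in which:
        p=ps[i];off=((235,140),(180,185))[i];L=(A,B)[i]
        uv=np.array([l[0] for l in L])/4+off-.5
        o.append((proj(p,pose(*v,[l[1] for l in L]))-uv).ravel())
    return np.concatenate(o)
for w in((0,),(1,),(0,1)):
    r=least_squares(res,[.66,.16,-.1],args=(w,),loss='soft_l1');print(r.x,np.abs(res(r.x,w)).mean())
v=r.x
print(res(v).reshape(-1,2))
print('home',pose(*v,[(-.04,-.08,0)]),'btn',pose(*v,[(-.04,.045,.055)]))
# meter in station frame
m=np.array([.577,-.0628,.105]);c,s=np.cos(v[2]),np.sin(v[2]);d=m[:2]-v[:2]
print('meter in st',[c*d[0]+s*d[1],-s*d[0]+c*d[1],m[2]-v[2]])
for n,q in(('jar',(.48,.116)),('cup',(.602,-.331))):
    d=np.array(q)-v[:2];print(n,[c*d[0]+s*d[1],-s*d[0]+c*d[1]])
E
```

```text
[0.6673 0.1589 0.1099] 1.1260981551330478
[0.6619 0.159  0.1129] 0.7407150071573382
[0.6644 0.1588 0.114 ] 1.1211466361803768
[[-2.0386  0.4373]
 [-0.115   0.7664]
 [-0.601  -2.3131]
 [ 0.6168 -3.1216]
 [-1.9054 -0.7364]
 [-1.7168 -0.9992]
 [-0.5692 -1.2111]
 [-0.7574 -1.4696]
 [-1.4577 -0.6854]
 [-1.2242  0.5286]
 [-0.2371 -0.7183]
 [-1.0933 -1.1049]
 [ 0.3402  2.3852]]
home [[0.6338 0.0748 0.    ]] btn [[0.6196 0.1989 0.055 ]]
meter in st [np.float64(-0.1120403869760171), np.float64(-0.21020351230042628), np.float64(-0.008951799934396015)]
jar [np.float64(-0.18808077861892522), np.float64(-0.021533697971813655)]
cup [np.float64(-0.1176982986951384), np.float64(-0.4795067392305517)]
```

The station sits at (0.664, 0.159) with yaw 0.113. The meter is 72 mm short of the rail and 130 mm short of the box, and almost parallel to the station. I'll first push it sideways onto the rail with both open fingers, then push it along from the tail.

Emit:
{"op": "carry_out", "data": {
  "moves": [
    [0, 0, 0, 0, 0, 0.93, 100],
    [0, 0, 0, 0, 0, 0.93, 100],
    [0, 0, 0, 0, 0, 0.94, 100],
    [0.5, -0.82, 0, 0, 0, 0, 100],
    [0.5, -0.82, 0, 0, 0, 0, 100]
  ]
}}

```text
clock: 1.42
eef_pos: [0.3042, -0.4931, 0.2143]
orientation: [0.0, 0.998, 0.056, 0.0]
wrist_force: [1.4, 0.7, -0.5]
finger_gap: 0.092
grasp_force: 0.0
```

Emit:
{"op": "carry_out", "data": {
  "moves": [
    [0.5, -0.82, 0, 0, 0, 0, 100],
    [0.5, -0.82, 0, 0, 0, 0, 100],
    [0.5, -0.82, 0, 0, 0, 0, 100],
    [0.5, -0.82, 0, 0, 0, 0, 100],
    [0.5, -0.82, 0, 0, 0, 0, 100]
  ]
}}

```text
clock: 1.83
eef_pos: [0.3855, -0.3168, 0.2148]
orientation: [0.0, 0.998, 0.057, 0.0]
wrist_force: [0.7, -0.2, -0.2]
finger_gap: 0.0921
grasp_force: 0.0
```

Emit:
{"op": "carry_out", "data": {
  "moves": [
    [0.5, -0.82, 0, 0, 0, 0, 100],
    [0.5, -0.82, 0, 0, 0, 0, 100],
    [0.5, -0.82, 0, 0, 0, 0, 100],
    [0.5, -0.82, 0, 0, 0, 0, 100],
    [0.5, -0.82, 0, 0, 0, 0, 100]
  ]
}}

```text
clock: 2.25
eef_pos: [0.4661, -0.1423, 0.2149]
orientation: [0.0, 0.998, 0.057, 0.0]
wrist_force: [1.6, -0.0, 0.2]
finger_gap: 0.0922
grasp_force: 0.0
```

Emit:
{"op": "carry_out", "data": {
  "moves": [
    [0.5, -0.82, 0, 0, 0, 0, 100],
    [0.5, -0.82, 0, 0, 0, 0, 100],
    [0, 0, 0, 0, 0, 0, 100]
  ]
}}

```text
clock: 2.5
eef_pos: [0.5003, -0.0693, 0.2149]
orientation: [-0.001, 0.998, 0.059, 0.001]
wrist_force: [0.2, -0.3, -0.4]
finger_gap: 0.092
grasp_force: 0.0
```

```bash
python3 - <<'E'
from h import *
np.set_printoptions(precision=4,suppress=True)
p=shot('wrist','w1')
try: print(fit_meter([p],[.577,-.063,.11]))
except Exception as e: print(e)
im=cv2.imread('pics/w1.png')
for P in(METER,): cv2.polylines(im,[cv2.convexHull(proj(p,pose(.577,-.063,.105,P)).astype(np.int32))],True,(255,255,0),1)
for P in(RAIL,BOX): cv2.polylines(im,[cv2.convexHull(proj(p,pose(.6644,.1588,.114,P)).astype(np.int32))],True,(0,255,255),1)
cv2.imwrite('pics/w1.png',im)
E
```

```text
(array([ 0.5761, -0.0641,  0.0991]), np.float64(0.008467240921972943))
```

View pics/w1.png

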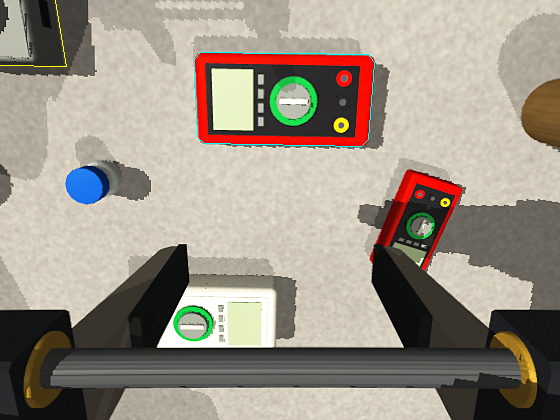

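The wrist view shows the meter at (285,100), and the outline fits to about 1%: (0.576, -0.064, yaw 0.099). The jar is at (88,185) and the small red meter at (420,220), both clear of the descent. Next I go down and push.

Emit:
{"op": "carry_out", "data": {
  "moves": [
    [0, 0, 0.98, 0, 0, 0, 100],
    [0, 0, 0.98, 0, 0, 0, 100],
    [0, 0, 0.98, 0, 0, 0, 100],
    [0, 0, 0.98, 0, 0, 0, 100],
    [0, 0, 0.98, 0, 0, 0, 100]
  ]
}}

```text
clock: 2.97
eef_pos: [0.4975, -0.0754, 0.0173]
orientation: [0.0, 0.998, 0.057, 0.0]
wrist_force: [0.5, -0.7, -0.1]
finger_gap: 0.0917
grasp_force: 0.0
```

Emit:
{"op": "carry_out", "data": {
  "moves": [
    [0.3, 0, 0, 0, 0, 0, 100],
    [0.2, 0, 0, 0, 0, 0, 100],
    [0.2, 0, 0, 0, 0, 0, 100],
    [0.2, 0, 0, 0, 0, 0, 100],
    [0.2, 0, 0, 0, 0, 0, 100]
  ]
}}

```text
clock: 3.38
eef_pos: [0.544, -0.0695, 0.021]
orientation: [0.0, 0.998, 0.057, 0.002]
wrist_force: [-2.5, -0.6, 1.6]
finger_gap: 0.0918
grasp_force: 1.1
```

Emit:
{"op": "carry_out", "data": {
  "moves": [
    [0.2, 0, 0, 0, 0, 0, 100],
    [0.2, 0, 0, 0, 0, 0, 100],
    [0.2, 0, 0, 0, 0, 0, 100],
    [0.2, 0, 0, 0, 0, 0, 100],
    [0.2, 0, 0, 0, 0, 0, 100]
  ]
}}

```text
clock: 3.8
eef_pos: [0.5821, -0.0645, 0.0188]
orientation: [0.0, 0.998, 0.057, 0.0]
wrist_force: [-2.9, -1.4, 1.3]
finger_gap: 0.092
grasp_force: 1.1
```

Emit:
{"op": "carry_out", "data": {
  "moves": [
    [0.1, 0, 0, 0, 0, 0, 100],
    [0.1, 0, 0, 0, 0, 0, 100],
    [0.1, 0, 0, 0, 0, 0, 100],
    [0, 0, 0, 0, 0, 0, 100]
  ]
}}

```text
clock: 4.13
eef_pos: [0.5942, -0.0632, 0.0185]
orientation: [0.0, 0.998, 0.057, 0.0]
wrist_force: [-0.3, -0.4, 0.3]
finger_gap: 0.0915
grasp_force: 0.0
```

Emit:
{"op": "carry_out", "data": {
  "moves": [
    [0.06, 0, 0, 0, 0, 0, 100],
    [0.06, 0, 0, 0, 0, 0, 100],
    [0, 0, 0, 0, 0, 0, 100]
  ]
}}

```text
clock: 4.38
eef_pos: [0.5984, -0.0628, 0.0185]
orientation: [0.0, 0.998, 0.057, 0.0]
wrist_force: [0.8, -0.4, 0.1]
finger_gap: 0.0921
grasp_force: 0.0
```

```bash
cat >> h.py <<'E'
ST=np.array([.6644,.1588,.114])
def tost(m):
    c,s=np.cos(ST[2]),np.sin(ST[2]);d=np.array(m[:2])-ST[:2]
    return np.array([c*d[0]+s*d[1],-s*d[0]+c*d[1]]+([m[2]-ST[2]] if len(m)>2 else []))
E
python3 - <<'E'
from h import *
np.set_printoptions(precision=4,suppress=True)
print('tcp',tost(readout.get_obs()['eef_pos'][:2]))
p=shot('wrist','w2'); q=shot('side')
m=(.625,-.054,.11)
try: a=fit_meter([p],m);print(a,tost(a[0]))
except Exception as e:print(e)
try: a=fit_meter([q],m);print(a,tost(a[0]))
except Exception as e:print(e)
im=cv2.imread('pics/w2.png')
for P in(RAIL,BOX): cv2.polylines(im,[cv2.convexHull(proj(p,pose(*ST,P)).astype(np.int32))],True,(0,255,255),1)
cv2.imwrite('pics/w2.png',im)
E
```

```text
tcp [-0.0908 -0.2126]
(array([ 0.6471, -0.0543,  0.1125]), np.float64(0.00987297244479187)) [-0.0415 -0.2098 -0.0015]
(array([ 0.6507, -0.0517,  0.2066]), np.float64(1.465042549641248)) [-0.0376 -0.2076  0.0926]
```

View pics/w2.png

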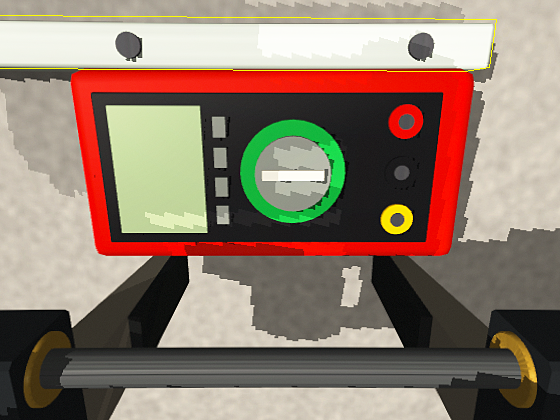

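The wrist view shows the meter's side (row 70) a millimetre or so from the rail's face (row 68) and parallel to it. The drawn rail outline fits as well. A small nudge should seat it.

Emit:
{"op": "carry_out", "data": {
  "moves": [
    [0.04, 0, 0, 0, 0, 0, 100],
    [0.04, 0, 0, 0, 0, 0, 100]
  ]
}}

```text
clock: 4.65
eef_pos: [0.5989, -0.0624, 0.0184]
orientation: [-0.0, 0.998, 0.057, -0.002]
wrist_force: [-12.6, -2.0, 8.3]
finger_gap: 0.0918
grasp_force: 6.1
```

Emit:
{"op": "carry_out", "data": {
  "moves": [
    [0.04, 0, 0, 0, 0, 0, 100],
    [0, 0, 0, 0, 0, 0, 100]
  ]
}}

```text
clock: 4.82
eef_pos: [0.5989, -0.0624, 0.0181]
orientation: [-0.0, 0.998, 0.057, -0.004]
wrist_force: [-12.5, -2.2, 10.1]
finger_gap: 0.092
grasp_force: 6.5
```

Emit:
{"op": "carry_out", "data": {
  "moves": [
    [-0.6, 0, 0, 0, 0, 0, 100],
    [0, 0, -0.9, 0, 0, 0, 50],
    [0, 0, -0.9, 0, 0, 0, 0],
    [0.45, 0.83, 0, 0, 0, 0, 0],
    [0.45, 0.83, 0, 0, 0, 0, 0]
  ]
}}

```text
clock: 5.23
eef_pos: [0.6244, -0.1268, 0.094]
orientation: [0.001, 0.998, 0.059, 0.003]
wrist_force: [1.6, 0.3, 0.0]
finger_gap: 0.0675
grasp_force: 0.0
```

Emit:
{"op": "carry_out", "data": {
  "moves": [
    [0.45, 0.83, 0, 0, 0, 0, 0],
    [0.45, 0.83, 0, 0, 0, 0, 0],
    [0, 0, 0, 0, 0, 0, 0],
    [0, 0, 0, 0, 0, 0, 0]
  ]
}}

```text
clock: 5.57
eef_pos: [0.6664, -0.1902, 0.0903]
orientation: [0.0, 0.998, 0.056, 0.0]
wrist_force: [-0.1, 0.5, 0.7]
finger_gap: 0.0404
grasp_force: 0.0
```

```bash
python3 - <<'E'
from h import *
np.set_printoptions(precision=4,suppress=True)
s=readout.get_obs();print('tcp',tost(s['eef_pos'][:2]),s['eef_pos'][2],s['finger_gap'],s['wrist_force'])
p=shot('wrist');q=shot('side');r=shot('scene')
for k in ([p],[q],[r]):
  try: a=fit_meter(k,(.648,-.054,.11));print(a,tost(a[0]))
  except Exception as e:print(e)
E
```

```text
tcp [-0.0377 -0.347 ] 0.09034886613925525 0.04041717984561506 [-0.1073  0.4762  0.7238]
(array([ 0.6451, -0.053 ,  0.1244]), np.float64(0.041145671788272005)) [-0.0433 -0.2082  0.0104]
(array([ 0.6465, -0.0535,  0.1295]), np.float64(0.061787812300941325)) [-0.042  -0.2089  0.0155]
(array([ 0.6534, -0.0508,  0.2094]), np.float64(0.6493258712795726)) [-0.0347 -0.207   0.0954]
```

Emit:
{"op": "carry_out", "data": {
  "moves": [
    [-0.1, 0, 0.6, 0, 0, 0, 0],
    [0, 0, 0.6, 0, 0, 0, 0],
    [0, 0, 0.6, 0, 0, 0, 0],
    [0, 0, 0, 0, 0, 0, 0],
    [0, 0, 0, 0, 0, 0, 0]
  ]
}}

```text
clock: 6.13
eef_pos: [0.6603, -0.1877, 0.0178]
orientation: [-0.001, 0.998, 0.058, -0.001]
wrist_force: [-1.3, 0.8, 0.0]
finger_gap: 0.0004
grasp_force: 0.0
```

Emit:
{"op": "carry_out", "data": {
  "moves": [
    [0, -0.4, 0, 0, 0, 0, 0],
    [0, -0.3, 0, 0, 0, 0, 0],
    [0, -0.2, 0, 0, 0, 0, 0],
    [0, -0.2, 0, 0, 0, 0, 0],
    [0, -0.2, 0, 0, 0, 0, 0]
  ]
}}

```text
clock: 6.55
eef_pos: [0.6565, -0.1367, 0.0198]
orientation: [0.001, 0.998, 0.058, 0.001]
wrist_force: [-0.6, -2.3, 3.2]
finger_gap: 0.0003
grasp_force: 1.3
```

Emit:
{"op": "carry_out", "data": {
  "moves": [
    [0, -0.2, 0, 0, 0, 0, 0],
    [0, -0.2, 0, 0, 0, 0, 0],
    [0, -0.2, 0, 0, 0, 0, 0],
    [0, -0.2, 0, 0, 0, 0, 0],
    [0, -0.2, 0, 0, 0, 0, 0]
  ]
}}

```text
clock: 6.97
eef_pos: [0.651, -0.097, 0.0186]
orientation: [0.0, 0.998, 0.057, -0.0]
wrist_force: [0.3, -3.8, 1.4]
finger_gap: 0.0008
grasp_force: 1.3
```

```bash
cat > chk.py <<'E'
from h import *
np.set_printoptions(precision=4,suppress=True)
s=readout.get_obs();t=tost(s['eef_pos'][:2]);print('tcp',t,s['eef_pos'][2],s['finger_gap'],s['wrist_force'],s['clock'])
import sys;y=float(sys.argv[1]);m=pose(*ST,[(-.04,y,0)])[0];m[2]=ST[2]
for k in ('wrist','side'):
  try: a=fit_meter([shot(k,'chk_'+k)],m);print(a,tost(a[0]))
  except Exception as e:print(e)
E
python3 chk.py -.14
```

```text
tcp [-0.0424 -0.2527] 0.01857057973587189 0.0008345112778255193 [ 0.281  -3.8375  1.3576] 6.9667
(array([ 0.4906,  0.1502, -0.186 ]), np.float64(1.0)) [-0.1737  0.0112 -0.3   ]
(array([ 0.64  , -0.0016,  0.1311]), np.float64(0.05863213811420983)) [-0.0425 -0.1566  0.0171]
```

Emit:
{"op": "carry_out", "data": {
  "moves": [
    [0, -0.2, 0, 0, 0, 0, 0],
    [0, -0.2, 0, 0, 0, 0, 0],
    [0, -0.2, 0, 0, 0, 0, 0],
    [0, -0.2, 0, 0, 0, 0, 0],
    [0, -0.2, 0, 0, 0, 0, 0]
  ]
}}

```text
clock: 7.48
eef_pos: [0.6463, -0.0571, 0.0184]
orientation: [-0.0, 0.998, 0.057, -0.0]
wrist_force: [0.3, -0.6, -0.9]
finger_gap: -0.0
grasp_force: 0.5
```

Emit:
{"op": "carry_out", "data": {
  "moves": [
    [0, -0.2, 0, 0, 0, 0, 0],
    [0, -0.15, 0, 0, 0, 0, 0],
    [0, -0.1, 0, 0, 0, 0, 0],
    [0, -0.1, 0, 0, 0, 0, 0]
  ]
}}

```text
clock: 7.82
eef_pos: [0.644, -0.0355, 0.0186]
orientation: [0.0, 0.998, 0.058, -0.0]
wrist_force: [-0.0, -1.6, -1.6]
finger_gap: 0.0001
grasp_force: 0.5
```

```bash
python3 chk.py -.09
```

```text
tcp [-0.0424 -0.1908] 0.018593628577277956 0.00013292303855135716 [-0.032  -1.6424 -1.5991] 7.8167
(array([0.4449, 0.2148, 0.5807]), np.float64(1.0)) [-0.2117  0.0806  0.4667]
(array([0.6326, 0.0572, 0.128 ]), np.float64(0.09004257482366397)) [-0.0431 -0.0974  0.014 ]
```

About 15 mm remain, so I go slowly until the force rises.

Emit:
{"op": "carry_out", "data": {
  "moves": [
    [0, -0.1, 0, 0, 0, 0, 0],
    [0, -0.1, 0, 0, 0, 0, 0],
    [0, -0.06, 0, 0, 0, 0, 0],
    [0, -0.05, 0, 0, 0, 0, 0]
  ]
}}

```text
clock: 8.25
eef_pos: [0.6427, -0.0236, 0.0186]
orientation: [0.0, 0.998, 0.057, 0.0]
wrist_force: [0.3, -2.0, 0.8]
finger_gap: 0.0005
grasp_force: 0.8
```

Emit:
{"op": "carry_out", "data": {
  "moves": [
    [0, -0.05, 0, 0, 0, 0, 0],
    [0, -0.04, 0, 0, 0, 0, 0]
  ]
}}

```text
clock: 8.42
eef_pos: [0.6423, -0.0201, 0.0187]
orientation: [0.0, 0.998, 0.057, 0.0]
wrist_force: [0.7, -1.1, 0.7]
finger_gap: 0.0002
grasp_force: 0.8
```

Emit:
{"op": "carry_out", "data": {
  "moves": [
    [0, -0.04, 0, 0, 0, 0, 0],
    [0, -0.04, 0, 0, 0, 0, 0]
  ]
}}

```text
clock: 8.58
eef_pos: [0.6422, -0.0189, 0.0187]
orientation: [0.002, 0.998, 0.058, 0.0]
wrist_force: [1.6, -19.4, 0.4]
finger_gap: 0.0004
grasp_force: 9.9
```

Emit:
{"op": "carry_out", "data": {
  "moves": [
    [0, -0.04, 0, 0, 0, 0, 0],
    [0, 0, 0, 0, 0, 0, 0]
  ]
}}

```text
clock: 8.75
eef_pos: [0.6422, -0.019, 0.0188]
orientation: [0.002, 0.998, 0.058, 0.0]
wrist_force: [1.8, -20.1, 0.1]
finger_gap: 0.0004
grasp_force: 10.2
```

The force jumped to 20 N, so the head is on the box. I back off and look before the final nudge against the rail.

Emit:
{"op": "carry_out", "data": {
  "moves": [
    [0, 0.5, 0, 0, 0, 0, 0],
    [0, 0, -0.9, 0, 0, 0, 0],
    [0, 0, -0.9, 0, 0, 0, 0],
    [-0.49, -0.69, 0, 0, 0, 0, 0],
    [-0.49, -0.69, 0, 0, 0, 0, 0]
  ]
}}

```text
clock: 9.17
eef_pos: [0.6008, 0.0148, 0.093]
orientation: [-0.0, 0.998, 0.056, 0.003]
wrist_force: [-0.5, 0.6, -0.3]
finger_gap: 0.0005
grasp_force: 0.0
```

Emit:
{"op": "carry_out", "data": {
  "moves": [
    [-0.49, -0.69, 0, 0, 0, 0, 0],
    [-0.49, -0.69, 0, 0, 0, 0, 0],
    [0, 0, 0, 0, 0, 0, 0],
    [0, 0, 0, 0, 0, 0, 0]
  ]
}}

```text
clock: 9.5
eef_pos: [0.5526, 0.0666, 0.0908]
orientation: [-0.0, 0.998, 0.058, -0.0]
wrist_force: [-0.7, -0.2, -0.0]
finger_gap: 0.0002
grasp_force: 0.0
```

```bash
python3 chk.py -.08
```

```text
tcp [-0.1216 -0.0789] 0.09079813674295063 0.00016872946636981023 [-0.7115 -0.2399 -0.0342] 9.5
(array([0.6324, 0.074 , 0.1145]), np.float64(0.0068744848429343345)) [-0.0414 -0.0806  0.0005]
(array([0.6319, 0.0661, 0.1162]), np.float64(0.5107700357547745)) [-0.0428 -0.0884  0.0022]
```

View pics/chk_wrist.png

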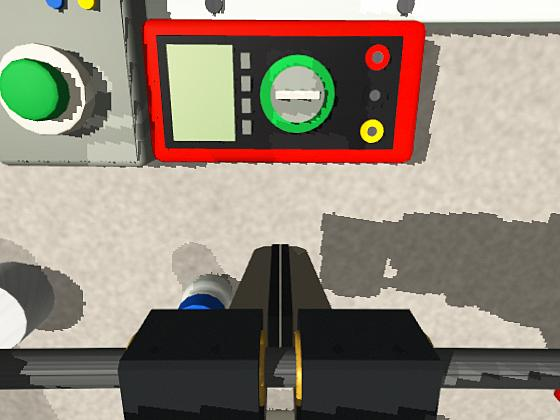

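The wrist view shows the meter touching the box (column 145) and lying along the rail (row 20), measured (-0.041, -0.081, 0.0005) in the station frame. One gentle side press will make sure it is seated.

Emit:
{"op": "carry_out", "data": {
  "moves": [
    [0, 0, 0.9, 0, 0, 0, 0],
    [0, 0, 0.9, 0, 0, 0, 0],
    [0.4, 0, 0, 0, 0, 0, 0],
    [0.2, 0, 0, 0, 0, 0, 0],
    [0.1, 0, 0, 0, 0, 0, 0]
  ]
}}

```text
clock: 10.02
eef_pos: [0.5837, 0.0679, 0.0186]
orientation: [-0.0, 0.998, 0.057, 0.001]
wrist_force: [-3.7, -1.1, -0.5]
finger_gap: 0.0004
grasp_force: 0.8
```

Emit:
{"op": "carry_out", "data": {
  "moves": [
    [0.05, 0, 0, 0, 0, 0, 0],
    [0.05, 0, 0, 0, 0, 0, 0]
  ]
}}

```text
clock: 10.18
eef_pos: [0.5842, 0.0682, 0.0189]
orientation: [0.0, 0.998, 0.057, -0.001]
wrist_force: [-10.0, -4.0, 5.8]
finger_gap: -0.0001
grasp_force: 4.9
```

Emit:
{"op": "carry_out", "data": {
  "moves": [
    [-0.5, 0, 0, 0, 0, 0, 0],
    [0, 0, -0.95, 0, 0, 0, 0],
    [0, 0, -0.95, 0, 0, 0, 0],
    [0.44, -0.76, 0, 0, 0, 0, 0],
    [0.44, -0.76, 0, 0, 0, 0, 0]
  ]
}}

```text
clock: 10.6
eef_pos: [0.5959, 0.1311, 0.0991]
orientation: [-0.001, 0.998, 0.056, 0.004]
wrist_force: [0.4, -0.2, -0.9]
finger_gap: 0.0003
grasp_force: 0.0
```

```bash
python3 - <<'E'
from h import *
np.set_printoptions(precision=4,suppress=True)
print(tost(readout.get_obs()['eef_pos'][:2]))
cs=[]
for n in('scene','side'):
    p=shot(n);h=cv2.cvtColor(p['pixels'],cv2.COLOR_RGB2HSV)
    g=((h[...,0]>50)&(h[...,0]<80)&(h[...,1]>130)&(h[...,2]>50)).astype(np.uint8)
    uv=proj(p,[[.619,.1985,.058]])[0]
    _,l,st,c=cv2.connectedComponentsWithStats(g)
    i=1+np.argmin(np.hypot(*(c[1:]-uv).T));print(n,uv,c[i],st[i])
    cs.append(ray(p,c[i]))
    print([(q['centre'],q['confidence']) for q in pinpoint(p,'log_button_top')[:2]])
A=np.vstack([np.eye(3)-np.outer(d,d)/(d@d) for _,d in cs]);b=np.concatenate([(np.eye(3)-np.outer(d,d)/(d@d))@o for o,d in cs])
print(np.linalg.lstsq(A,b,rcond=None)[0])
E
```

```text
[-0.0712 -0.0197]
scene [352.5122 165.2441] [353.4746 163.678 ] [349 161  10   7  59]
[([355.5, 161.4], 0.66), ([363.9, 267.9], 0.25)]
side [212.547  279.0897] [212.01 277.54] [207 272  11  12 100]
[([213.0, 273.9], 0.45)]
[0.6204 0.1984 0.063 ]
```

Emit:
{"op": "carry_out", "data": {
  "moves": [
    [0.44, -0.76, 0, 0, 0, 0, 0],
    [0.44, -0.76, 0, 0, 0, 0, 0],
    [0, 0, 0, 0, 0, 0, 0],
    [0, 0, 0, 0, 0, 0, 0]
  ]
}}

```text
clock: 11.13
eef_pos: [0.6213, 0.1958, 0.0945]
orientation: [0.0, 0.998, 0.058, -0.0]
wrist_force: [-0.5, -0.8, 0.2]
finger_gap: 0.0004
grasp_force: 0.0
```

Emit:
{"op": "carry_out", "data": {
  "moves": [
    [-0.05, -0.07, 0.4, 0, 0, 0, 0],
    [0, 0, 0.3, 0, 0, 0, 0],
    [0, 0, 0, 0, 0, 0, 0]
  ]
}}

```text
clock: 11.38
eef_pos: [0.6173, 0.1964, 0.0644]
orientation: [0.0, 0.998, 0.057, -0.002]
wrist_force: [-2.2, -0.4, 3.3]
finger_gap: 0.0006
grasp_force: 1.6
```

Emit:
{"op": "carry_out", "data": {
  "moves": [
    [0, 0, 0.05, 0, 0, 0, 0],
    [0, 0, 0, 0, 0, 0, 0]
  ]
}}

```text
clock: 11.55
eef_pos: [0.6184, 0.197, 0.0645]
orientation: [0.0, 0.998, 0.057, -0.001]
wrist_force: [-1.0, -1.0, 3.5]
finger_gap: 0.0002
grasp_force: 1.6
```

Emit:
{"op": "carry_out", "data": {
  "moves": [
    [0, 0, 0.05, 0, 0, 0, 0],
    [0, 0, 0, 0, 0, 0, 0]
  ]
}}

```text
clock: 11.72
eef_pos: [0.6191, 0.1975, 0.0634]
orientation: [0.0, 0.998, 0.057, -0.0]
wrist_force: [-2.7, -3.4, 6.0]
finger_gap: 0.0001
grasp_force: 2.8
```

Emit:
{"op": "carry_out", "data": {
  "moves": [
    [0, 0, 0.05, 0, 0, 0, 0],
    [0, 0, 0, 0, 0, 0, 0]
  ]
}}

```text
clock: 11.88
eef_pos: [0.6192, 0.1975, 0.0631]
orientation: [0.0, 0.998, 0.057, 0.0]
wrist_force: [-8.7, -4.8, 21.3]
finger_gap: 0.0007
grasp_force: 10.4
```

Emit:
{"op": "carry_out", "data": {
  "moves": [
    [0, 0, 0.05, 0, 0, 0, 0],
    [0, 0, 0, 0, 0, 0, 0]
  ]
}}

```text
clock: 12.05
eef_pos: [0.6193, 0.1975, 0.0628]
orientation: [0.0, 0.998, 0.057, 0.0]
wrist_force: [-11.9, -7.3, 35.1]
finger_gap: 0.0009
grasp_force: 17.9
```

```bash
python3 - <<'E'
from h import *
ims=[]
for n,X in(('scene',[.619,.1985,.06]),('side',[.619,.1985,.06])):
    p=shot(n);u,v=proj(p,[X])[0].astype(int)
    ims.append(cv2.resize(cv2.cvtColor(p['pixels'][v-40:v+40,u-40:u+40],cv2.COLOR_RGB2BGR),(400,400),interpolation=cv2.INTER_CUBIC))
cv2.imwrite('pics/press.png',np.hstack(ims))
E
```

```text
(no output)
```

View pics/press.png

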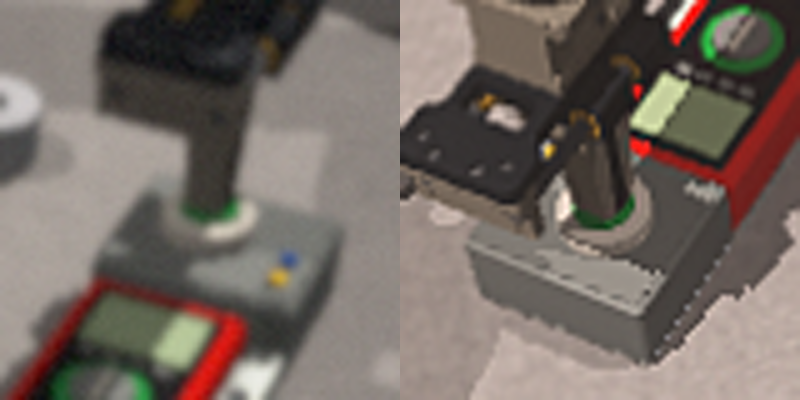

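Both crops show the fingertips square on the green button, with some green still visible above the white ring, so the fingers aren't resting on the ring. The reading was about 3.5 N near the end of travel, then a hard stop at 21–35 N, so the button is fully down. Now I let it go.

Emit:
{"op": "carry_out", "data": {
  "moves": [
    [0, 0, -0.3, 0, 0, 0, 0],
    [0, 0, -0.8, 0, 0, 0, 0],
    [0, 0, -0.9, 0, 0, 0, 0],
    [0, 0, -0.9, 0, 0, 0, 0],
    [-0.9, 0, 0, 0, 0, 0, 0]
  ]
}}

```text
clock: 12.57
eef_pos: [0.5925, 0.1961, 0.183]
orientation: [-0.002, 0.998, 0.057, 0.008]
wrist_force: [0.2, 0.8, 1.1]
finger_gap: -0.0001
grasp_force: 0.0
```

Emit:
{"op": "carry_out", "data": {
  "moves": [
    [-0.9, 0.3, 0, 0, 0, 0, 0],
    [-0.9, 0.3, 0, 0, 0, 0, 0],
    [0, 0, 0, 0, 0, 0, 0],
    [0, 0, 0, 0, 0, 0, 0]
  ]
}}

```text
clock: 12.9
eef_pos: [0.5132, 0.1613, 0.1751]
orientation: [-0.0, 0.998, 0.057, 0.0]
wrist_force: [0.5, 0.7, 0.3]
finger_gap: -0.0
grasp_force: 0.0
```

```bash
python3 chk.py -.08; python3 - <<'E'
from h import *
for n in ('screw_jar','solder_spool','cup','log_button_top'):
    p=shot('side'); print(n,[(np.round(q['centre'],1),round(q['confidence'],2)) for q in pinpoint(p,n)[:1]])
E
```

```text
tcp [-0.1499  0.0197] 0.17507600607670387 -4.833636625269094e-05 [0.5376 0.6786 0.2567] 12.9
(array([0.6332, 0.0731, 0.1126]), np.float64(0.015510479855470528)) [-0.0408 -0.0816 -0.0014]
(array([0.6344, 0.0706, 0.1969]), np.float64(1.4602720114531138)) [-0.0399 -0.0842  0.0829]
screw_jar [(array([281.3, 292.4]), 0.79)]
solder_spool [(array([251.4, 341.2]), 0.93)]
cup [(array([326.3, 172.1]), 0.97)]
log_button_top [(array([210.7, 275.5]), 0.59)]
```

View pics/chk_wrist.png

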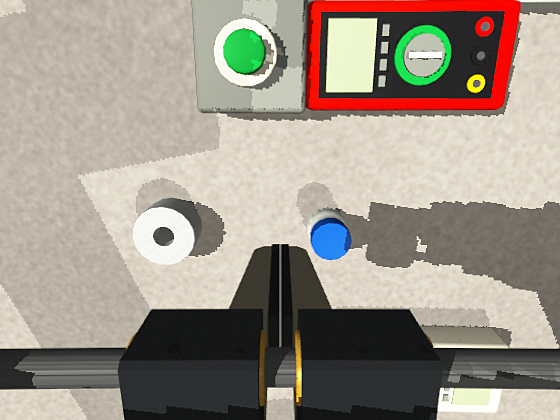

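The meter (310–515, row 55) lies flush against the box at column 305 and along the rail. The button has been let go, and the jar and spool haven't moved.

```bash
python3 -c "
from workcell import bot
print(bot.sign_off())"
```

```text
the job is handed in; nothing more can be done
None
```

The larger red meter is home against the rail and link box. I then pressed the green button to its stop and let it go, left the other things where they were, and handed the job in at about 13 s; no verdict came back.

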